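Wedge the rocking lamp supply box on the microscope bench

ROBOT

A 6-joint arm with a two-finger parallel gripper is mounted at the origin on the work surface. World frame = base frame: x ahead of the robot, y to its left, z up, the work surface at z = 0. Lengths are in m, angles in rad, forces in N, time in s.
With the tool pointing down it reaches from about 0.25 to 0.775 m from the base axis. Payload 4 kg.
Tool frame: the origin (TCP) lies on the centre line of the jaws, within the pads' length; the fingertips stand 17 mm ahead of it and the grasp point (between the pads) lies 2 mm behind it; z points along the fingers, y is the line along which they close (so a half turn about z gives the same grasp; the last joint's range is limited). The gripper opens to 94 mm and grips with 3 to 60 N. Pads are 16 mm wide; open, the fingers measure 119 mm over their backs; the gripper's body (75 mm by 177 mm) begins 78 mm behind the grasp point.
Start: joints at [1.105, 0.087, 1.371, -0, 1.684, -0.103], TCP at [0.195, 0.514, 0.223] pointing down, gripper open.
Joint ranges: [-3.1, 3.1], [-0.76, 2.03], [0.27, 2.55], [-1.08, 4.22], [0.17, 2.65], [-2.57, 2.57]. Speed limits (rad/s): [2.79, 2.79, 3.14, 3.14, 3.14, 3.14].

INTERFACE

Orientations are given as [roll, pitch, yaw] about the fixed x, y, z axes, in that order (R = Rz(yaw) Ry(pitch) Rx(roll)).
In Python, from bench import robot gives the robot as it stands.
- The arm moves only by the tool servo_tool, never from a script. Its argument "plan" is a list of rows, each a list of 7 numbers: the shift along the tool's x, y, z normalised to -1 to 1, where 1 is 0.1 m, then the turn, a rotation vector about the tool's x, y, z normalised to -1 to 1, where 1 is pi/2 rad, then the finger opening in mm, from 0 to 94. In form: [[x, y, z, ax, ay, az, gripper], ...]. A call has 1 to 12 rows; each row is the pose to reach, as a shift and turn from the pose commanded when the call began, along the tool's axes at that moment; what a row does not reach only later rows make up. A row lasts 1/12 s, in which the tool goes at most 41.7 mm and 7.16 degrees, less where a joint would pass 70% of its speed; a pose out of reach is approached as far as the arm can. A call with a number of a shift or a turn outside -1 to 1 is refused whole. A call with a gripper value outside its range is refused whole. The fingers move at their own pace and stop on an object; the grip force is fixed at half the most. Time passes only in rows, so rows that repeat a pose let the fingers close. It gives the time, the measured TCP pose, the force, the opening and the grip force at its end, in the units of the state.
- robot.get_obs(): the state, without advancing time (a new reading comes with each control period).
- robot.snapshot(name): name is "scene" or "side" or "wrist"; returns the picture (400x640x3 uint8, red, green, blue); there is no depth.
- robot.camera_params(name): a dict with "camera_matrix" (3x3 intrinsics, pixels), "distortion" ([k1, k2, p1, p2, k3] as OpenCV has them; the pictures are not rectified), "rvec" (rotation vector, rad) and "tvec" (3), from world to camera coordinates, as OpenCV has them; the wrist camera has in their place "tool_from_camera" (4x4, takes a point from camera to tool coordinates, whose origin is the TCP and whose axes are the flange's). Camera axes: x right, y down, z forward; pixel columns grow to the right and rows downward; lengths in m; the calibration is good to about 2 mm. A picture is of the moment at which its call begins: read the wrist's pose just before it. camera_params takes no time and is no camera call.
- robot.close_job(): hands the job in; it is judged then, once.
Trained networks look in the newest picture that a camera, given by its name, has taken for a name from the list of things; names that differ only in an ending like _2 or _b are one class to them, and where a whole thing is asked for, a point or a joint stands for the part that bears it (a point fixed in the world has none). Each returns a list of dicts, best first, with "conf" (0 to 1); they miss things now and then, are a little off and sometimes report something else, mostly with a low value. They report only what shows in the picture. A call takes as long as a camera call. They do not tell look-alikes from the thing itself.
- robot.find_in(thing, camera): "extent" ([centre column, centre row, width, height] in pixels, round what is visible of it).
The state is a dict: "time": time; "joint_positions": joint angles; "qvel": joint speeds; "joint_torque": joint torques, N m; "tool_pos": TCP position; "ee_rot": TCP orientation; "wrist_force": force on the tool from outside, world axes, zero at the start; "wrist_torque": the same for the moment, N m; "width": finger opening in m; "finger_force": force on a finger pad.
Only numpy, scipy, OpenCV 4.12 (cv2) and the standard library are available. Lean on these libraries where they do the work, as an engineer would, in place of code of your own. Each camera call takes 0.05 s, during which the arm holds its last target. There are 200 camera calls.

TASK

The lamp supply box on the steel bench rocks because the foot at its front left corner, the one the white wedge lies in front of, is too short. Push the wedge, thin edge first, under that foot until the box no longer rocks but still stands level where it is, then press down firmly on top of the box right above that foot, holding for a moment, to check that it stays still, pushing the wedge further if it does not, and finally let go. Use only pushes and presses of the fingers: do not pick up the wedge or the box, and leave the other things on the bench where they are.

Things in the scene. Friction and masses are not known exactly. Their poses are not given: they have to be found in the camera images.
- box: lamp supply unit, 3.5 kg: white case 150 (x) x 200 (y) x 70, black panel on its -x face (front, towards the robot), on four black ball feet of radius 12 at x = +-60, y = +-85; underside 16, flat top 86 above the bench. Origin on the bench below the centre, z up. Stands level on three feet; the short one is front left (x = -60, y = +85). Do not shove it over 15 along the bench or tip it over 0.12 rad
- foot_center (a point): centre of the ball (radius 12) of the short foot, whose lowest point hangs 5 to 9 above the bench, differently every time; 15 inside the front and side faces of the case. Axes as the box
- press_point (a point): point on top of the box right above the short foot, 86 above the bench: press here, with 10 to 15 N, for the check. With nothing under the foot the box starts to tip at 4 to 6 N and is fully over at 12 to 18 N, turning about the diagonal through the two neighbouring feet, 98 away; firmly wedged, it sinks under 0.5. Released, it falls back level. Axes as the box
- wedge: loose white plastic wedge, 110 g, 90 long (x) x 42 wide (y), lying flat; 22 high at its upright heel (x = -45, robot's end), falling evenly to 2 at its thin edge (x = +45). Origin under its centre, z up. Starts 30 to 80 short of jamming, turned up to 0.15 rad from the box. Slides with about 1 N; beyond about 5 to 10 N it jacks the box up (1 per 4.5 of travel). Stays where left
- wedge_slope (a point): middle of the wedge's sloping face, 12 above the bench; x points down the slope to the thin edge, y across, z square out of the sloping face. A foot that touches the slope has its foot_center 12 above it in this frame
- bottle: bystander: small closed bottle, 48 diameter x 100 high, origin at the centre of its underside
- dish: bystander: lidded glass dish, 60 diameter x 22 high, origin at the centre of its underside
- controller: bystander: small white hand controller 70 x 60 x 35 with an upright black knob on top, 85 high in all, origin at the centre of its underside
There are look-alikes about, which are no part of the job. Of the things that look like the wedge, the smallest one is meant.

How it is judged:
On the way, in this order (a step that is already met when the one before it is completed fails the run):
1. the wedge lies under the short foot, filling its gap to 3 mm or better, with the box level (y of foot_center in the frame of wedge between -0.02 and 0.02 m and x of foot_center in the frame of wedge between -0.03 and 0.044 m and z of foot_center in the frame of wedge_slope below 0.015 m and angle between box's own z axis and vertical below 0.012 rad), for 0.2 s.
2. the fingers press on the box above the short foot with more than 5 N, the wedge carries load, and the box does not rock (tilt under 0.012 rad) (y of foot_center in the frame of wedge between -0.02 and 0.02 m and x of foot_center in the frame of wedge between -0.03 and 0.044 m and angle between box's own z axis and vertical below 0.012 rad and contact force between the fingers and box above 5 N and contact force between wedge and box above 1 N and horizontal distance between the grasp point and press_point below 0.04 m), for 0.2 s.
At the end, for the whole second after the job is handed in: The wedge lies flat on the bench under the short foot, its slope within 1.5 mm of the foot; the box stands level (within 0.012 rad), within 15 mm of where it was, and all is at rest (y of foot_center in the frame of wedge between -0.02 and 0.02 m and x of foot_center in the frame of wedge between -0.03 and 0.044 m and z of foot_center in the frame of wedge_slope below 0.0135 m and angle between box's own z axis and vertical below 0.012 rad and angle between wedge's own z axis and vertical below 0.03 rad and height (world z) of wedge below 0.003 m and distance of box from where it was at the start of the episode below 0.015 m and linear speed of each of box, wedge below 0.01 m/s); the robot touches nothing.
It fails at once if the wedge is lifted (its centre more than 8 mm up) or tipped over (height (world z) of wedge above 0.008 m or angle between wedge's own z axis and vertical above 0.25 rad).
It fails at once if the box is lifted, tipped by more than 0.12 rad or pushed along by more than 25 mm (height (world z) of box above 0.012 m or angle between box's own z axis and vertical above 0.12 rad or distance of box from where it was at the start of the episode above 0.025 m).
It fails at once if the bottle is moved by more than 15 mm or tipped (distance of bottle from where it was at the start of the episode above 0.015 m or angle between bottle's own z axis and vertical above 0.3 rad).
It fails at once if the dish is moved by more than 15 mm or tipped (distance of dish from where it was at the start of the episode above 0.015 m or angle between dish's own z axis and vertical above 0.3 rad).
It fails at once if the controller is moved by more than 15 mm or tipped (distance of controller from where it was at the start of the episode above 0.015 m or angle between controller's own z axis and vertical above 0.3 rad).
It also fails if it takes over 54 s, if anything falls off the work surface, if the arm or the gripper's body presses on something with over 40 N, if the wrist force passes 120 N, or if a joint passes its speed limit or range.

## Working session

There is one attempt and no reset: what is moved stays moved. The work goes in short steps, Python scripts to look and compute and a tool call to move; the robot and the scene stay as the last step left them, time stands still between calls to the robot, and variables do not carry over. Pictures are saved under pics/ and viewed, at most 10 in all, crops included, and the job is handed in when it is done.

Besides the shell and the picture viewer there is one more tool, called after "Emit:" in YAML: its name, and indented under it one key for each argument. servo_tool: Moves the arm, as the interface text tells. Scaled input: -1 to 1 covers 0.1 m each way for a shift and pi/2 rad each way for a turn. Its arguments: {"type":"object","properties":{"plan":{"type":"array","items":{"type":"array","items":{"type":"number"}}}},"required":["plan"]}

```bash
mkdir -p pics
cat > h.py <<'E'
import numpy as np, cv2
from scipy.spatial.transform import Rotation as R
from bench import robot
def snap(c,f):
    im=robot.snapshot(c); cv2.imwrite('pics/'+f,im[:,:,::-1]); return im
def cam(c):
    p=robot.camera_params(c);K=np.array(p['camera_matrix']);d=np.array(p['distortion'])
    if c=='wrist':
        o=robot.get_obs();T=np.eye(4);T[:3,:3]=R.from_euler('xyz',o['ee_rot']).as_matrix();T[:3,3]=o['tool_pos']
        M=np.linalg.inv(T@np.array(p['tool_from_camera']));return K,d,M[:3,:3],M[:3,3]
    return K,d,cv2.Rodrigues(np.array(p['rvec'],float))[0],np.array(p['tvec'],float).ravel()
def pix2w(c,uv,z,C=None):
    K,d,Rm,t=C or cam(c)
    u=cv2.undistortPoints(np.array(uv,float).reshape(-1,1,2),K,d).reshape(-1,2)
    r=np.c_[u,np.ones(len(u))]@Rm; o=-Rm.T@t
    return o+r*((np.asarray(z)-o[2])/r[:,2])[:,None]
def w2pix(c,P,C=None):
    K,d,Rm,t=C or cam(c)
    return cv2.projectPoints(np.array(P,float).reshape(-1,1,3),cv2.Rodrigues(Rm)[0],t,K,d)[0].reshape(-1,2)
E
python3 - <<'E'
from h import *
o=robot.get_obs();print(o['tool_pos'],o['ee_rot'],o['wrist_force'],o['time'])
for c in ['scene','side','wrist']:
    snap(c,c+'0.png')
    print(c,'origin',(-cam(c)[2].T@cam(c)[3]).round(3))
    for t in ['box','wedge','bottle','dish','controller']:
        print(c,t,[(np.round(r['extent']),round(r['conf'],2)) for r in robot.find_in(t,c)][:4])
E
```

```text
[0.19495783 0.51372385 0.22130276] [-3.13935267e+00 -2.20206177e-04  2.77881359e+00] [-0.15075447  0.4487724   0.12333016] 0.0
scene origin [ 0.874 -0.638  0.896]
scene box [(array([325., 262.,  77.,  96.]), 0.81)]
scene wedge [(array([278., 183.,  41.,  42.]), 0.88), (array([190., 285.,  58.,  42.]), 0.87), (array([276., 233.,  37.,  25.]), 0.8)]
scene bottle [(array([335., 195.,  13.,  33.]), 0.57)]
scene dish [(array([254., 272.,  28.,  22.]), 0.87)]
scene controller [(array([281., 328.,  36.,  32.]), 0.89)]
side origin [0.167 0.455 0.851]
side box [(array([320., 163.,  76.,  75.]), 0.61)]
side wedge [(array([343., 263.,  48.,  44.]), 0.91), (array([435., 184.,  44.,  26.]), 0.73), (array([355., 209.,  31.,  20.]), 0.62)]
side bottle [(array([297., 214.,  23.,  30.]), 0.94)]
side dish [(array([384., 179.,  20.,  25.]), 0.78)]
side controller [(array([370., 140.,  24.,  32.]), 0.79), (array([323., 161.,  77.,  70.]), 0.28)]
wrist origin [0.121 0.543 0.384]
wrist box []
wrist wedge []
wrist bottle []
wrist dish []
wrist controller []
```

Run:
```python
import cv2
a=cv2.imread('pics/scene0.png')[150:350,140:400];cv2.imwrite('pics/a.png',cv2.resize(a,None,fx=3,fy=3,interpolation=cv2.INTER_CUBIC))
a=cv2.imread('pics/side0.png')[110:300,260:500];cv2.imwrite('pics/b.png',cv2.resize(a,None,fx=3,fy=3,interpolation=cv2.INTER_CUBIC))
from h import *
for c,u in [('scene',[[278,183],[190,285],[276,233],[254,272],[281,338]]),('side',[[343,263],[435,184],[355,209],[384,179],[370,145]])]: print(pix2w(c,u,.01).round(3))
```

```text
[[ 0.455  0.026  0.01 ]
 [ 0.419 -0.346  0.01 ]
 [ 0.531 -0.127  0.01 ]
 [ 0.538 -0.25   0.01 ]
 [ 0.672 -0.366  0.01 ]]
[[ 0.449  0.042  0.01 ]
 [ 0.412 -0.338  0.01 ]
 [ 0.531 -0.113  0.01 ]
 [ 0.535 -0.258  0.01 ]
 [ 0.654 -0.35   0.01 ]]
```

View pics/a.png

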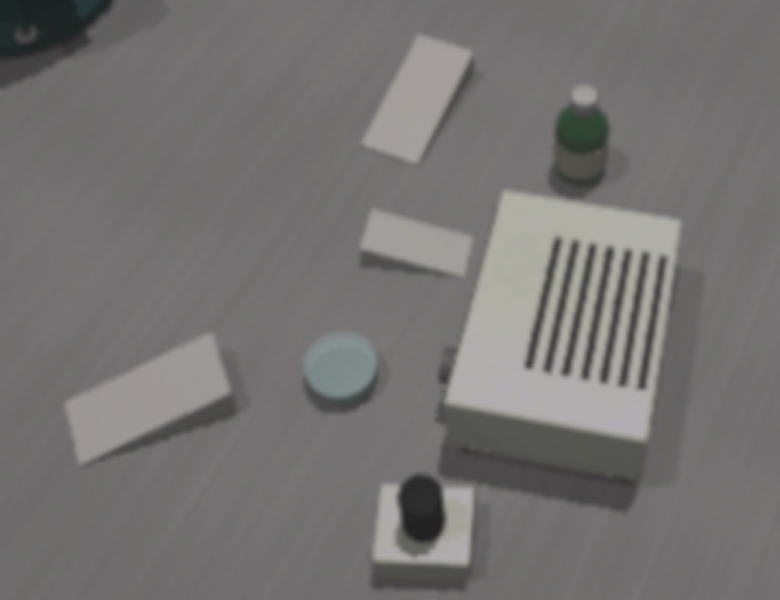

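View pics/b.png

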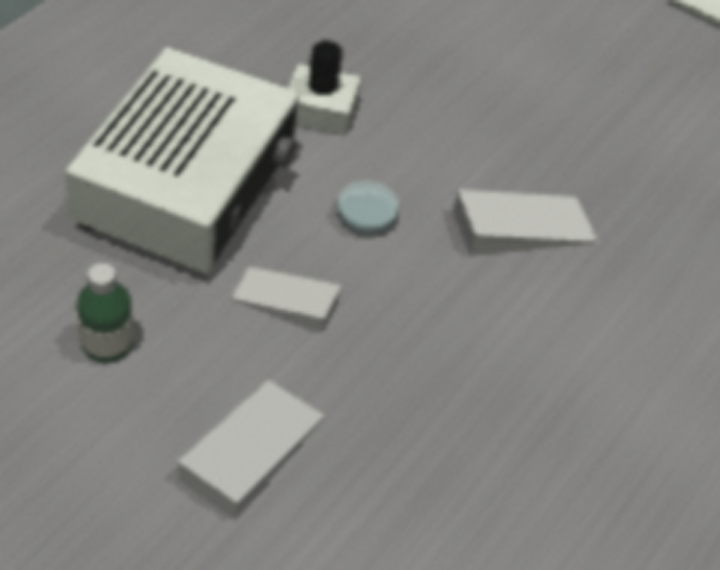

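Three wedge-like things in the scene picture: (278,183), (190,285) and (276,233). The one at (276,233) is smallest and lies in front of the box's front left corner, so it fits. I'll move the wrist camera over it to confirm.

Emit:
servo_tool:
  plan:
    - [-0.33,-0.27,-0.1,0,0,0,15]
    - [-0.66,-0.54,-0.15,0,0,0,15]
    - [-1,-0.8,-0.2,0,0,0,15]
    - [-1,-0.8,-0.2,0,0,0,15]

```text
time: 1.23
tool_pos: [0.2631, 0.4003, 0.2441]
ee_rot: [3.141, 0.004, 2.774]
wrist_force: [-0.3, 1.0, 0.8]
width: 0.0707
finger_force: 0.0
```

Emit:
servo_tool:
  plan:
    - [-0.33,-0.27,-0.1,0,0,0,15]
    - [-0.66,-0.54,-0.15,0,0,0,15]
    - [-1,-0.8,-0.2,0,0,0,15]

```text
time: 1.48
tool_pos: [0.3231, 0.2969, 0.2625]
ee_rot: [3.14, 0.0, 2.781]
wrist_force: [0.1, 0.6, 0.3]
width: 0.0507
finger_force: 0.0
```

Emit:
servo_tool:
  plan:
    - [-0.33,-0.27,-0.1,0,0,0,15]
    - [-0.66,-0.54,-0.15,0,0,0,15]
    - [-1,-0.8,-0.2,0,0,0,15]

```text
time: 1.73
tool_pos: [0.386, 0.1902, 0.2823]
ee_rot: [3.14, 0.001, 2.779]
wrist_force: [0.6, 0.6, 0.4]
width: 0.0306
finger_force: 0.0
```

Emit:
servo_tool:
  plan:
    - [-0.33,-0.27,-0.1,0,0,0,15]
    - [-0.66,-0.54,-0.15,0,0,0,15]
    - [-1,-0.8,-0.2,0,0,0,15]

```text
time: 1.98
tool_pos: [0.4488, 0.0837, 0.3017]
ee_rot: [3.14, 0.001, 2.779]
wrist_force: [0.2, 0.3, 0.0]
width: 0.0154
finger_force: 0.0
```

Emit:
servo_tool:
  plan:
    - [-0.33,-0.27,-0.1,0,0,0,15]
    - [-0.66,-0.54,-0.15,0,0,0,15]
    - [-1,-0.8,-0.2,0,0,0,15]
    - [-1,-0.8,-0.2,0,0,0,15]
    - [-1,-0.8,-0.2,0,0,0,15]

```text
time: 2.4
tool_pos: [0.5142, -0.0267, 0.32]
ee_rot: [3.142, -0.001, 2.775]
wrist_force: [-0.9, -0.6, 0.1]
width: 0.0152
finger_force: 0.0
```

One more leg, then look.

Emit:
servo_tool:
  plan:
    - [-0.33,-0.27,0,0,0,-0.07,15]
    - [-0.66,-0.54,0,0,0,-0.14,15]
    - [-0.9,-0.9,0,0,0,-0.2,15]
    - [-0.9,-0.9,0,0,0,-0.23,15]
    - [-0.9,-0.9,0,0,0,-0.23,15]

```text
time: 2.82
tool_pos: [0.5655, -0.1413, 0.3196]
ee_rot: [3.14, -0.002, 3.139]
wrist_force: [0.1, -0.4, 1.1]
width: 0.0151
finger_force: 0.0
```

Run:
```python
from h import *
o=robot.get_obs();print(o['tool_pos'],o['ee_rot'])
snap('wrist','w1.png');C=cam('wrist');print((-C[2].T@C[3]).round(3)); print(np.round(robot.camera_params('wrist')['tool_from_camera'],3))
for t in ['box','wedge','bottle','dish','controller','foot_center']:
    print(t,[(np.round(r['extent']),round(r['conf'],2)) for r in robot.find_in(t,'wrist')][:4])
```

```text
[ 0.56547921 -0.14128395  0.31959138] [ 3.14018289e+00 -1.97543472e-03  3.13946780e+00]
[ 0.485 -0.14   0.482]
[[ 0.    -0.961 -0.277  0.08 ]
 [ 1.     0.    -0.001  0.   ]
 [ 0.001 -0.277  0.961 -0.162]
 [ 0.     0.     0.     1.   ]]
box [(array([298., 247., 155., 121.]), 0.82)]
wedge [(array([330., 142.,  45.,  62.]), 0.78), (array([176.,  60.,  92.,  98.]), 0.71), (array([433.,  91.,  99.,  46.]), 0.56)]
bottle [(array([333., 143.,  44.,  66.]), 0.47)]
dish [(array([242., 147.,  35.,  38.]), 0.77), (array([425., 207.,  44.,  40.]), 0.71)]
controller [(array([187., 226.,  62.,  56.]), 0.83)]
foot_center []
```

View pics/w1.png

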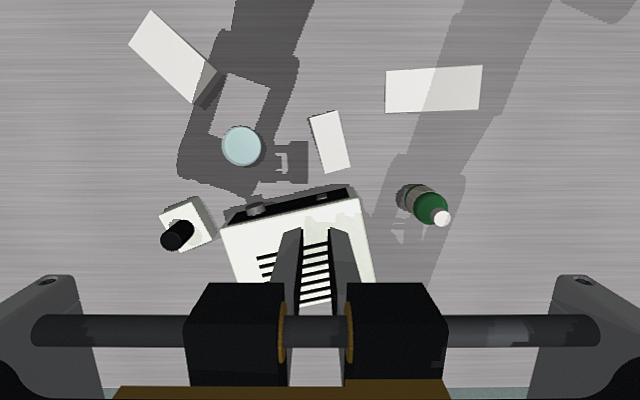

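The wrist picture shows the small wedge at (330,142), with its thin edge facing the box's front left corner near (357,195). The bigger look-alikes are at (173,57) and (433,90). I'll enlarge it for corners.

Run:
```python
import cv2
a=cv2.imread('pics/w1.png')[95:240,210:390];cv2.imwrite('pics/c.png',cv2.resize(a,None,fx=4,fy=4,interpolation=cv2.INTER_CUBIC))
```

```text
(no output)
```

View pics/c.png

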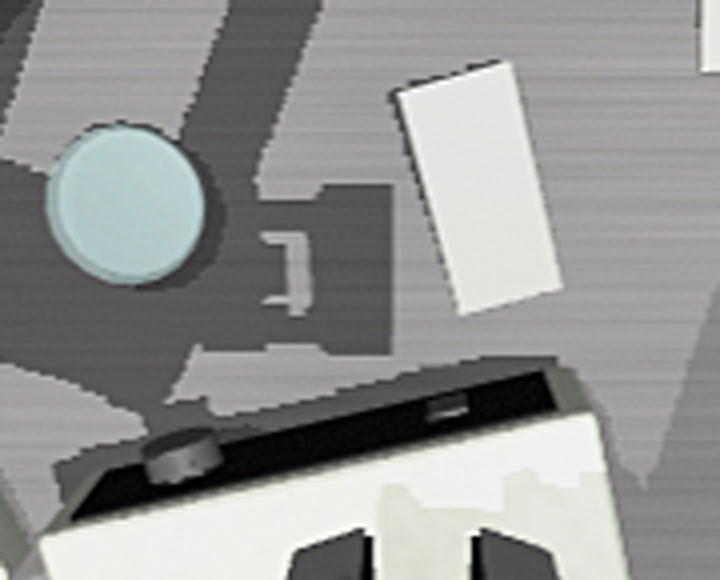

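Run:
```python
from h import *
f=lambda p:(np.array(p,float)+.5)/4-.5+[210,95]
W=pix2w('wrist',f([[397,94],[511,62],[563,289],[463,315]]),[.022,.022,.002,.002]);B=pix2w('wrist',f([[597,411],[42,535],[555,358]]),[.086,.086,.016])
print(W.round(4),B.round(4))
d=lambda a,b:np.linalg.norm(a-b)
print('wedge sizes',d(W[0,:2],W[1,:2]),d(W[2,:2],W[3,:2]),d(W[0,:2],W[3,:2]),d(W[1,:2],W[2,:2]),'box w',d(B[0],B[1]))
ax=(W[2]+W[3]-W[0]-W[1])[:2];wy=np.arctan2(ax[1],ax[0]);by=B[0]-B[1];byaw=np.arctan2(-by[0],by[1])
print('wedge yaw',wy,'ctr',W.mean(0)[:2],'box yaw',byaw)
bx=np.array([np.cos(byaw),np.sin(byaw)]);bl=np.array([-bx[1],bx[0]])
mid=(B[0]+B[1])[:2]/2; fc=mid+bx*.015+bl*.085;print('foot',fc,'boxctr',mid+bx*.075)
r=fc-W.mean(0)[:2];w=np.array([np.cos(wy),np.sin(wy)]);print('foot in wedge',r@w,r@[-w[1],w[0]])
for t,e in [('bottle',0),('dish',0)]: print(t,[(np.round(x['extent']),x['conf']) for x in robot.find_in(t,'wrist')])
print(pix2w('wrist',[[405,195],[441,218],[242,147]],[0.02,.1,.011]))
```

```text
[[ 0.4999 -0.1489  0.022 ]
 [ 0.4886 -0.1076  0.022 ]
 [ 0.5757 -0.0838  0.002 ]
 [ 0.5862 -0.1234  0.002 ]] [[ 0.6015 -0.0807  0.086 ]
 [ 0.6466 -0.2719  0.086 ]
 [ 0.6004 -0.0877  0.016 ]]
wedge sizes 0.042836469468935746 0.04099614159200105 0.08999392142840486 0.09021503299361032 box w 0.1964583946731777
wedge yaw 0.2771692542450661 ctr [ 0.53759992 -0.11594816] box yaw 0.23161469041830246
foot [ 0.61914135 -0.09014014] boxctr [ 0.69705087 -0.15909742]
foot in wedge 0.08549125855476086 0.0025105227632197386
bottle [(array([333., 143.,  44.,  66.]), 0.47)]
dish [(array([242., 147.,  35.,  38.]), 0.77), (array([425., 207.,  44.,  40.]), 0.71)]
[[ 0.61684936  0.00064179  0.02      ]
 [ 0.62583934  0.02683018  0.1       ]
 [ 0.54299566 -0.25242604  0.011     ]]
```

Emit:
servo_tool:
  plan:
    - [0.31,0.02,0.25,0,0,-0.07,15]
    - [0.62,0.04,0.5,0,0,-0.14,15]
    - [0.93,0.06,0.75,0,0,-0.178,15]
    - [0.935,0.067,1,0,0,-0.178,15]

```text
time: 3.6
tool_pos: [0.4676, -0.1333, 0.2198]
ee_rot: [3.141, -0.002, -2.862]
wrist_force: [0.6, -0.3, 0.2]
width: 0.015
finger_force: 0.0
```

Emit:
servo_tool:
  plan:
    - [0,0,0.35,0,0,0,15]
    - [0,0,0.7,0,0,0,15]
    - [0,0,1,0,0,0,15]
    - [0,0,1,0,0,0,15]

```text
time: 3.93
tool_pos: [0.4673, -0.1321, 0.1139]
ee_rot: [3.133, -0.01, -2.863]
wrist_force: [-0.1, 1.1, -0.9]
width: 0.015
finger_force: 0.0
```

Run:
```python
from h import *
o=robot.get_obs();p=np.array(o['tool_pos']);print(p,o['ee_rot'],o['wrist_force'])
Rm=R.from_euler('xyz',o['ee_rot']).as_matrix()
print('shift to start', Rm.T@(np.array([.472,-.1346,.024])-p), 'yaw err',.2772+np.pi-o['ee_rot'][2])
```

```text
[ 0.46727711 -0.13211806  0.11388359] [ 3.13308596 -0.01038579 -2.86341237] [-0.07818311  1.1008127  -0.89255177]
shift to start [-0.00479306 -0.00444755  0.08980407] yaw err 6.282205025736394
```

Emit:
servo_tool:
  plan:
    - [-0.03,-0.03,0.3,0,0,0,15]
    - [-0.03,-0.03,0.6,0,0,0,15]
    - [-0.03,-0.03,0.8,0,0,0,15]
    - [-0.03,-0.03,0.88,0,0,0,15]
    - [-0.03,-0.03,0.88,0,0,0,15]
    - [-0.03,-0.03,0.88,0,0,0,15]

```text
time: 4.43
tool_pos: [0.4768, -0.1367, 0.0345]
ee_rot: [-3.14, 0.002, -2.863]
wrist_force: [-0.2, 0.4, 0.6]
width: 0.015
finger_force: 0.0
```

Run:
```python
from h import *
o=robot.get_obs();p=np.array(o['tool_pos']);print(p,o['ee_rot'],o['wrist_force'])
Rm=R.from_euler('xyz',o['ee_rot']).as_matrix()
print('shift to heel contact', Rm.T@(np.array([.4943-.0077,-.1283-.0022,.024])-p))
im=snap('wrist','w2.png');cv2.imwrite('pics/d.png',cv2.resize(im[:,120:520],None,fx=1.5,fy=1.5)[:, :, ::-1])
```

```text
[ 0.47679123 -0.13667861  0.03452805] [-3.14021994e+00  1.91239404e-03 -2.86342403e+00] [-0.20961015  0.41781984  0.56101734]
shift to heel contact [-0.01110818  0.00326214  0.01054485]
```

View pics/d.png

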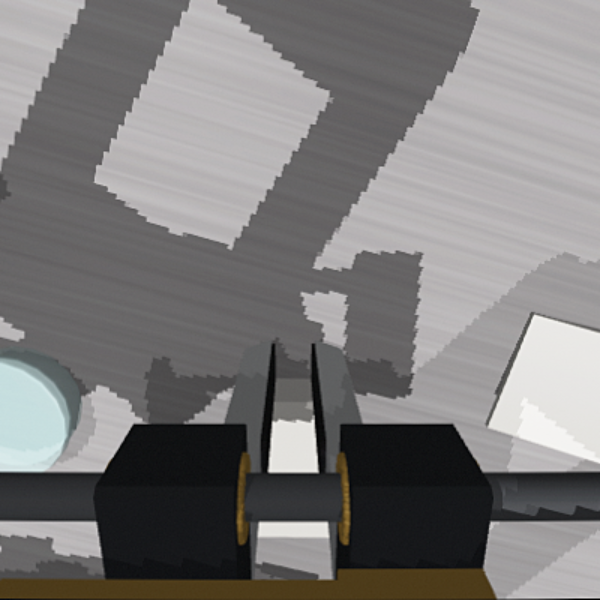

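The wedge's heel shows just ahead of the fingers, centred between them at (290,450) in the crop. I'll lower the fingers and push most of the way.

Emit:
servo_tool:
  plan:
    - [0,0.033,0.1,0,0,0,15]
    - [0,0.033,0.1,0,0,0,15]
    - [0,0.033,0.1,0,0,0,15]

```text
time: 4.73
tool_pos: [0.4747, -0.1329, 0.023]
ee_rot: [3.142, 0.0, -2.863]
wrist_force: [-0.6, -0.5, 0.1]
width: 0.015
finger_force: 0.0
```

Emit:
servo_tool:
  plan:
    - [-0.06,0,0,0,0,0,15]
    - [-0.1,0,0,0,0,0,15]
    - [-0.15,0,0,0,0,0,15]
    - [-0.2,0,0,0,0,0,15]
    - [-0.25,0,0,0,0,0,15]
    - [-0.3,0,0,0,0,0,15]
    - [-0.35,0,0,0,0,0,15]
    - [-0.4,0,0,0,0,0,15]
    - [-0.45,0,0,0,0,0,15]
    - [-0.5,0,0,0,0,0,15]
    - [-0.5,0,0,0,0,0,15]

```text
time: 5.65
tool_pos: [0.524, -0.1191, 0.0228]
ee_rot: [-3.142, 0.001, -2.863]
wrist_force: [-0.2, -0.4, -0.2]
width: 0.015
finger_force: 0.0
```

Run:
```python
from h import *
snap('scene','s3.png');snap('side','d3.png')
for c in['scene','side']: print(c,[(np.round(r['extent'],1),round(r['conf'],2)) for r in robot.find_in('wedge',c)])
a=cv2.imread('pics/s3.png')[190:310,230:370];b=cv2.imread('pics/d3.png')[130:250,270:410]
cv2.imwrite('pics/e.png',cv2.resize(np.vstack([a,b]),None,fx=2.5,fy=2.5,interpolation=cv2.INTER_CUBIC))
```

```text
scene [(array([190.4, 283.9,  57.9,  42.8]), 0.88), (array([290.1, 171.9,  16.4,  14.6]), 0.66), (array([288.2, 232.3,  25.7,  23.2]), 0.62)]
side [(array([433.9, 185.2,  42.1,  25.5]), 0.88), (array([342.9, 261.2,  46. ,  41.2]), 0.85), (array([338.5, 206.3,  26. ,  16.4]), 0.52)]
```

View pics/e.png

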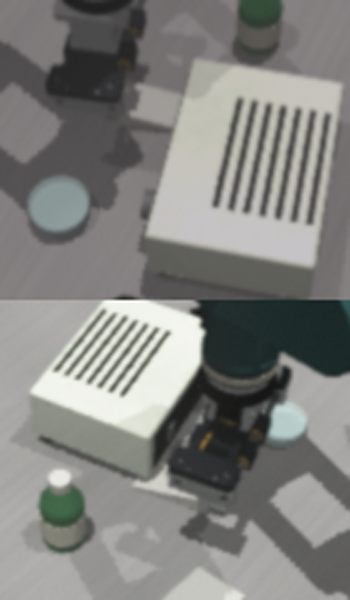

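The wedge's thin edge is now under the front left corner and the box has not moved. From here I push slowly and watch the force.

Emit:
servo_tool:
  plan:
    - [-0.02,0,0,0,0,0,15]
    - [-0.04,0,0,0,0,0,15]
    - [-0.06,0,0,0,0,0,15]
    - [-0.08,0,0,0,0,0,15]
    - [-0.1,0,0,0,0,0,15]
    - [-0.12,0,0,0,0,0,15]

```text
time: 6.35
tool_pos: [0.5345, -0.116, 0.0227]
ee_rot: [3.141, 0.0, -2.864]
wrist_force: [-1.4, 0.6, -0.1]
width: 0.0151
finger_force: 0.2
```

Emit:
servo_tool:
  plan:
    - [-0.01,0,0,0,0,0,15]
    - [-0.02,0,0,0,0,0,15]
    - [-0.03,0,0,0,0,0,15]

```text
time: 6.6
tool_pos: [0.5373, -0.1152, 0.0228]
ee_rot: [3.141, -0.0, -2.863]
wrist_force: [-0.7, -0.5, -0.1]
width: 0.0149
finger_force: 0.2
```

Emit:
servo_tool:
  plan:
    - [-0.01,0,0,0,0,0,15]
    - [-0.02,0,0,0,0,0,15]
    - [-0.03,0,0,0,0,0,15]

```text
time: 6.85
tool_pos: [0.5402, -0.1144, 0.0228]
ee_rot: [3.141, 0.0, -2.864]
wrist_force: [-0.2, -0.3, -0.1]
width: 0.0151
finger_force: 0.2
```

Emit:
servo_tool:
  plan:
    - [-0.01,0,0,0,0,0,15]
    - [-0.02,0,0,0,0,0,15]
    - [-0.03,0,0,0,0,0,15]

```text
time: 7.1
tool_pos: [0.5431, -0.1136, 0.0228]
ee_rot: [3.142, 0.0, -2.864]
wrist_force: [-0.6, -0.3, 0.2]
width: 0.0151
finger_force: 0.2
```

Emit:
servo_tool:
  plan:
    - [-0.01,0,0,0,0,0,15]
    - [-0.02,0,0,0,0,0,15]

```text
time: 7.27
tool_pos: [0.5445, -0.1132, 0.0228]
ee_rot: [3.141, -0.001, -2.863]
wrist_force: [-3.6, -0.8, 0.8]
width: 0.0151
finger_force: 1.5
```

Emit:
servo_tool:
  plan:
    - [-0.005,0,0,0,0,0,15]
    - [-0.01,0,0,0,0,0,15]
    - [-0.01,0,0,0,0,0,15]

```text
time: 7.52
tool_pos: [0.545, -0.113, 0.0228]
ee_rot: [3.141, -0.002, -2.863]
wrist_force: [-4.6, -0.8, 2.4]
width: 0.015
finger_force: 2.5
```

Emit:
servo_tool:
  plan:
    - [-0.01,0,0,0,0,0,15]
    - [-0.015,0,0,0,0,0,15]
    - [-0.015,0,0,0,0,0,15]

```text
time: 7.77
tool_pos: [0.5456, -0.1129, 0.0228]
ee_rot: [3.141, -0.004, -2.863]
wrist_force: [-7.3, -2.1, 5.1]
width: 0.0148
finger_force: 3.7
```

Wedge jammed at about 7.6 N. I'll back off and go over to the press point.

Emit:
servo_tool:
  plan:
    - [0.1,0,0,0,0,0,15]
    - [0.2,0,0,0,0,0,15]
    - [0.2,0,0.0,0,0,0,15]
    - [0.2,0,-0.3,0,0,0,0]
    - [0.2,0,-0.6,0,0,0,0]
    - [0.2,0,-0.9,0,0,0,0]
    - [0.2,0,-1,0,0,0,0]
    - [0.2,0,-1,0,0,0,0]

```text
time: 8.43
tool_pos: [0.5305, -0.1186, 0.1266]
ee_rot: [-3.137, 0.008, -2.864]
wrist_force: [0.7, -0.0, 0.0]
width: 0.0002
finger_force: 0.0
```

Emit:
servo_tool:
  plan:
    - [-0.3,0,0,0,0,0,0]
    - [-0.6,0,0,0,0,0,0]
    - [-0.9,0,0,0,0,0,0]
    - [-0.95,0,0,0,0,0,0]
    - [-0.95,0,0,0,0,0,0]
    - [-0.95,0,0,0,0,0,0]

```text
time: 8.93
tool_pos: [0.6181, -0.0916, 0.1204]
ee_rot: [3.14, -0.004, -2.863]
wrist_force: [-0.5, 0.3, 0.0]
width: 0.0004
finger_force: 0.0
```

Run:
```python
from h import *
o=robot.get_obs();print(o['tool_pos'],o['wrist_force'],o['width'])
snap('scene','s5.png');snap('side','d5.png')
print(w2pix('scene',[.619,-.091,.086]),w2pix('side',[.619,-.091,.086]))
a=cv2.imread('pics/s5.png')[190:310,230:370];b=cv2.imread('pics/d5.png')[130:250,270:410]
cv2.imwrite('pics/f.png',cv2.resize(np.vstack([a,b]),None,fx=2.5,fy=2.5,interpolation=cv2.INTER_CUBIC))
```

```text
[ 0.61811484 -0.09162002  0.12037167] [-0.47048185  0.25532726  0.01561564] 0.00037414111237619964
[[312.8725796  216.86158492]] [[325.83818856 179.23054634]]
```

View pics/f.png

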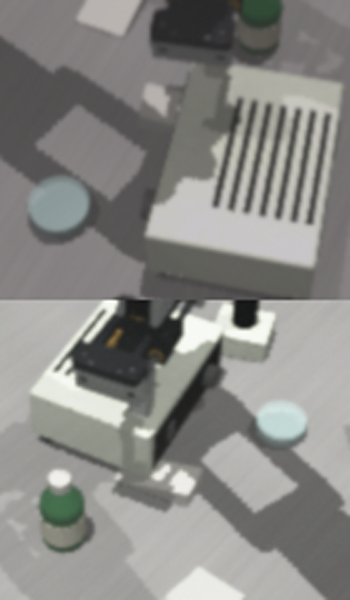

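The fingers hang over the front left corner of the box and the wedge is under it. Now the press, in small steps.

Emit:
servo_tool:
  plan:
    - [0,0,0.07,0,0,0,0]
    - [0,0,0.14,0,0,0,0]
    - [0,0,0.16,0,0,0,0]
    - [0,0,0.17,0,0,0,0]

```text
time: 9.37
tool_pos: [0.6184, -0.0919, 0.1046]
ee_rot: [3.141, -0.002, -2.864]
wrist_force: [0.3, 0.4, -0.2]
width: 0.0008
finger_force: 0.0
```

Emit:
servo_tool:
  plan:
    - [0,0,0.01,0,0,0,0]
    - [0,0,0.01,0,0,0,0]

```text
time: 9.53
tool_pos: [0.6193, -0.0919, 0.1046]
ee_rot: [3.141, -0.0, -2.864]
wrist_force: [-0.4, -0.3, 0.4]
width: 0.0004
finger_force: 0.0
```

Emit:
servo_tool:
  plan:
    - [0,0,0.01,0,0,0,0]
    - [0,0,0.015,0,0,0,0]
    - [0,0,0.015,0,0,0,0]

```text
time: 9.78
tool_pos: [0.6195, -0.0918, 0.1034]
ee_rot: [-3.142, 0.0, -2.863]
wrist_force: [0.3, -0.7, -0.7]
width: 0.0006
finger_force: 0.0
```

Emit:
servo_tool:
  plan:
    - [0,0,0.005,0,0,0,0]
    - [0,0,0.01,0,0,0,0]
    - [0,0,0.01,0,0,0,0]

```text
time: 10.03
tool_pos: [0.6196, -0.0918, 0.1028]
ee_rot: [-3.141, 0.001, -2.863]
wrist_force: [-0.5, 0.7, 1.7]
width: 0.0005
finger_force: 0.9
```

Contact. Next, more press.

Emit:
servo_tool:
  plan:
    - [0,0,0.01,0,0,0,0]
    - [0,0,0.015,0,0,0,0]
    - [0,0,0.015,0,0,0,0]

```text
time: 10.28
tool_pos: [0.6196, -0.0918, 0.1027]
ee_rot: [-3.141, 0.001, -2.863]
wrist_force: [-2.7, 0.4, 6.7]
width: 0.0007
finger_force: 3.3
```

Emit:
servo_tool:
  plan:
    - [0,0,0.005,0,0,0,0]
    - [0,0,0.01,0,0,0,0]
    - [0,0,0.01,0,0,0,0]

```text
time: 10.53
tool_pos: [0.6196, -0.0918, 0.1026]
ee_rot: [-3.141, 0.001, -2.863]
wrist_force: [-4.1, 0.4, 9.4]
width: 0.0006
finger_force: 4.7
```

Emit:
servo_tool:
  plan:
    - [0,0,0.01,0,0,0,0]
    - [0,0,0.01,0,0,0,0]
    - [0,0,0.01,0,0,0,0]
    - [0,0,0.01,0,0,0,0]
    - [0,0,0.01,0,0,0,0]
    - [0,0,0.01,0,0,0,0]
    - [0,0,0.01,0,0,0,0]
    - [0,0,0.01,0,0,0,0]

```text
time: 11.2
tool_pos: [0.6196, -0.0918, 0.1025]
ee_rot: [-3.141, 0.002, -2.863]
wrist_force: [-5.1, 1.1, 12.6]
width: 0.0006
finger_force: 6.1
```

At 12.6 N it sank about 0.3 mm, so the box is firmly wedged. Letting go.

Emit:
servo_tool:
  plan:
    - [0,0,-0.05,0,0,0,0]
    - [0,0,-0.2,0,0,0,0]
    - [0,0,-0.5,0,0,0,0]
    - [0,0,-0.9,0,0,0,0]
    - [0,0,-1,0,0,0,0]
    - [0,0,-1,0,0,0,0]

```text
time: 11.7
tool_pos: [0.6217, -0.0924, 0.204]
ee_rot: [-3.137, 0.009, -2.863]
wrist_force: [0.3, -0.4, 0.3]
width: 0.0005
finger_force: 0.0
```

Emit:
servo_tool:
  plan:
    - [0,0,-0.4,0,0,0,0]
    - [0,0,-0.8,0,0,0,0]
    - [0,0,-1,0,0,0,0]
    - [0,0,-1,0,0,0,0]
    - [0,0,-1,0,0,0,0]

```text
time: 12.12
tool_pos: [0.6197, -0.0919, 0.2982]
ee_rot: [-3.141, 0.0, -2.864]
wrist_force: [-0.1, 0.4, -0.1]
width: 0.0001
finger_force: 0.0
```

Run:
```python
from h import *
im=snap('wrist','w6.png');C=cam('wrist')
# previous box/wedge model, wedge advanced ~61 mm
w=np.array([np.cos(.2772),np.sin(.2772)]);n=np.array([-w[1],w[0]]);ctr=np.array([.5376,-.1159])+.061*w
P=[np.r_[ctr-.045*w+s*.021*n,.022] for s in(-1,1)]+[[.6015,-.0807,.086],[.6466,-.2719,.086]]
px=w2pix('wrist',P);print(px)
im=im.copy()
for p in px: cv2.circle(im,tuple(int(round(v)) for v in p),2,(255,0,0),-1)
x,y=px.mean(0).astype(int);a=im[max(0,y-90):y+90,max(0,x-130):x+130];cv2.imwrite('pics/g.png',cv2.resize(a,None,fx=3,fy=3)[:,:,::-1])
```

```text
[[299.27121651 116.86135716]
 [329.76233108 116.89422199]
 [327.79625696 164.58040095]
 [166.97333748 157.24993413]]
```

View pics/g.png

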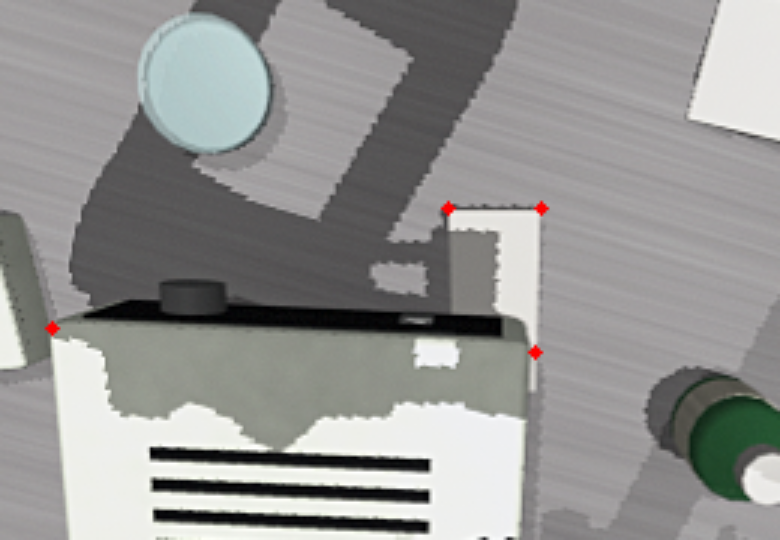

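Run:
```python
from h import *
f=lambda p:(np.array(p,float)+.5)/3-.5+[150,48]
B=pix2w('wrist',f([[526,341],[52,338],[500,334]]),[.086,.086,.016]);print(B,np.linalg.norm(B[0]-B[1]))
by=(B[0]-B[1])[:2];by/=np.linalg.norm(by);bx=np.array([by[1],-by[0]])
fc=(B[0]+B[1])[:2]/2+bx*.015+by*.085;print('yaw',np.arctan2(bx[1],bx[0]),'foot',fc,'ctr',(B[0]+B[1])[:2]/2+bx*.075)
w=np.array([np.cos(.2772),np.sin(.2772)]);r=fc-(np.array([.5376,-.1159])+.061*w);print(r@w,r@[-w[1],w[0]])
```

```text
[[ 0.59859739 -0.08512913  0.086     ]
 [ 0.65036708 -0.27130717  0.086     ]
 [ 0.6092826  -0.09274091  0.016     ]] 0.19324171701827947
yaw 0.2712139387375116 foot [ 0.61616233 -0.09230669] ctr [ 0.69674071 -0.15812556]
0.02101987818569769 0.001192995097374634
```

```bash
python3 -c "
from bench import robot
print(robot.close_job())"
```

```text
the job is handed in; nothing more can be done
None
```

I pushed the smallest wedge under the box's short front left foot until it jammed at about 7.6 N. A held press of about 12.6 N above the foot sank it only about 0.3 mm. I then let go and handed the job in at about 12 s; no verdict came back.

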